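# Set out the staining station

### The job

Set out the staining station on the five circles of the white board, where the tall reagent bottle and the timer already stand at the two ends. Use the four things lying in front of the board: put the petri dish on the middle circle and stand the sample jar on top of the dish, put the beaker on the circle between the dish and the reagent bottle, and the dropper bottle on the circle between the dish and the timer. Everything stands upright and centred, and the bottle, the timer, the tip box and the yellow case stay where they are.

Things in the scene. Friction and masses are not known exactly. Their poses are not given: they have to be found in the camera images.
- board: White flat layout board lying fixed on the worktop, 120 mm (its x) by 510 mm (its y) and 6 mm thick; origin at the centre of its underside (so its upper face is 6 mm above it), z up. A single row of five round places, each a printed black circle of 70 mm (line 4 mm) diameter, runs along its y axis at y = -210, -105, 0, +105 and +210 mm (x = 0). Board x points away from the robot, board y to the robot's left, turned by up to about 12 degrees.
- dish_center (a point): Clear flat petri dish closed with a white flat lid (fixed on), round, 60 mm diameter, 15 mm high with a level top that bears weight, 18 g, loose; starts on the bare worktop in front of the board (a like dish far off to the right is not meant). Point: its centre, 7.5 mm above its underside; z up.
- jar_center (a point): Clear capped sample jar with green leaf clippings inside, round and slightly tapered, body 40 to 46 mm diameter, cap 50 mm, 57 mm high in all (cap is the top 12 mm, fixed on), 35 g, loose; starts on the worktop in front of the board. Point: its centre, 28.5 mm above its underside; z up.
- beaker_center (a point): Empty clear glass beaker, round, open at the top, 52 mm diameter, 67 mm high, 60 g, loose; starts on the worktop in front of the board (a like beaker far off to the right is not meant). Point: its centre, 33.5 mm above its underside; z up.
- dropper_center (a point): Small dropper bottle, brown round body 33 mm diameter up to 56 mm high with a narrow pointed cap, 83 mm high in all, 45 g, loose; starts on the worktop in front of the board. Point: its centre, 41.5 mm above its underside; z up.
- bottle: Tall clear reagent bottle with a screw cap, 58 mm diameter, 135 mm high, loose; stands on one end place of the board (left or right, it varies) and stays there. Origin at the centre of its underside, z up.
- timer: Upright white lab timer, 35 mm by 66 mm and 63 mm high, loose; stands on the other end place of the board and stays there. Origin at the centre of its underside, z up.
- tip_box: Pipette tip box with a clear lid, 85 by 122 mm, 84 mm high, loose bystander to the right of the work, to be left alone. Origin at the centre of its underside.
- case: Closed yellow plastic case, 58 by 88 mm, 34 mm high, loose bystander to the left of the work, to be left alone. Origin at the centre of its underside.
There are look-alikes about, which are no part of the job. What is shaped like the part that bears jar_center but pink is not meant.

How it is judged:
At the end, for the whole second after the job is handed in: Dish flat on the middle circle, beaker on the circle next to the bottle, dropper on the one next to the timer, each within 15 mm along each board axis; jar on the dish, centred within 12 mm; all upright (0.1 rad), at the right height (4 mm), released, at rest (x of dish_center in the frame of board between -0.015 and 0.015 m and y of dish_center in the frame of board between -0.015 and 0.015 m and z of dish_center in the frame of board between 0.0095 and 0.0175 m and horizontal distance between jar_center and dish_center below 0.012 m and z of jar_center in the frame of board between 0.0455 and 0.0535 m and ((y of bottle in the frame of board above 0.1 m and x of beaker_center in the frame of board between -0.015 and 0.015 m and y of beaker_center in the frame of board between 0.09 and 0.12 m and z of beaker_center in the frame of board between 0.0355 and 0.0435 m and x of dropper_center in the frame of board between -0.015 and 0.015 m and y of dropper_center in the frame of board between -0.12 and -0.09 m and z of dropper_center in the frame of board between 0.0435 and 0.0515 m) or (y of bottle in the frame of board below -0.1 m and x of beaker_center in the frame of board between -0.015 and 0.015 m and y of beaker_center in the frame of board between -0.12 and -0.09 m and z of beaker_center in the frame of board between 0.0355 and 0.0435 m and x of dropper_center in the frame of board between -0.015 and 0.015 m and y of dropper_center in the frame of board between 0.09 and 0.12 m and z of dropper_center in the frame of board between 0.0435 and 0.0515 m)) and angle between each of dish_center, jar_center, beaker_center, dropper_center's own z axis and vertical below 0.1 rad and linear speed of each of dish, jar, beaker, dropper below 0.02 m/s); the robot touches nothing.
It fails at once if the reagent bottle is pushed more than 15 mm or tipped (distance of bottle from where it was at the start of the episode above 0.015 m or angle between bottle's own z axis and vertical above 0.3 rad).
It fails at once if the timer is pushed more than 15 mm or tipped (distance of timer from where it was at the start of the episode above 0.015 m or angle between timer's own z axis and vertical above 0.3 rad).
It fails at once if the tip box or the yellow case is pushed more than 20 mm (distance of any of tip_box, case from where it was at the start of the episode above 0.02 m).
It also fails if it takes over 102 s, if anything falls off the work surface, if the arm or the gripper's body presses on something with over 40 N, if the wrist force passes 120 N, or if a joint passes its speed limit or range.

### The arm

A 6-joint arm with a two-finger parallel gripper is mounted at the origin on a cart in front of the work surface, level with it; the furniture and walls round the work are solid. World frame = base frame: x ahead of the robot, y to its left, z up, the work surface at z = 0. Lengths are in m, angles in rad, forces in N, time in s.
With the tool pointing down it reaches from about 0.325 to 0.85 m from the base axis. Payload 4.4 kg.
Tool frame: the origin (TCP) lies between the finger pads; the fingertips stand 14 mm ahead of it and the grasp point (between the pads) lies 5 mm behind it; z points along the fingers, x is the direction in which the jaws open and shut, and the axes are right-handed (so a half turn about z gives the same grasp; the last joint's range is limited). The gripper opens to 94 mm and grips with 3 to 60 N. Pads are 16 mm wide; open, the fingers measure 119 mm over their backs; the gripper's body (75 mm by 177 mm) begins 78 mm behind the grasp point.
Start: joints at [1.042, 0.207, 1.542, -0, 1.393, -0.15], TCP at [0.212, 0.534, 0.219] pointing down, gripper open.
Joint ranges: [-2.73, 2.73], [-0.86, 2.22], [0.23, 2.46], [-1.11, 4.25], [0.08, 2.63], [-2.82, 2.82]. Speed limits (rad/s): [2.79, 2.79, 3.14, 3.14, 3.14, 3.14].

### API

Orientations are given as a 3x3 rotation matrix whose columns are the frame's x, y, z axes.
In Python, from workcell import env gives the robot as it stands. The module is installed in compiled form; this text tells all that it offers.
- The arm moves only by the tool move_arm, never from a script. Its arguments are lists of equal length, an entry for each row: "travel": the shift along the tool's x, y, z in m, a list of three; "rotation": the turn, a rotation vector about the tool's x, y, z in rad, a list of three; "gripper": the closure, from 0 (fully open) to 1 (shut). A call has 1 to 12 rows; each row is the pose to reach, as a shift and turn from the pose measured when the call began, along the tool's axes at that moment; what a row does not reach only later rows make up. A row lasts 1/10 s, in which the tool goes at most 50 mm and 8.59 degrees, less where a joint would pass 70% of its speed; a pose out of reach is approached as far as the arm can. A call with a gripper value outside its range is refused whole. The fingers move at their own pace and stop on an object; "grip_force" is the grip in N (left out, the last holds). Time passes only in rows, so rows that repeat a pose let the fingers close. It gives the time, the measured TCP pose, the force and the opening at its end, in the units of the state.
- env.observe(): the state, without advancing time (a new reading comes with each control period).
- env.snapshot(name): name is "scene" or "top" or "wrist"; returns a dict with "image" (384x512x3 uint8, red, green, blue), "camera_matrix" (3x3 intrinsics, pixels), "D" ([k1, k2, p1, p2, k3] as OpenCV has them; the pictures are not rectified), "R" (3x3) and "t" (3): a world point X has camera coordinates R X + t. Camera axes: x right, y down, z forward; pixel columns grow to the right and rows downward; lengths in m; the calibration is good to about 2 mm. A picture is of the moment at which its call begins. There is no depth.
- env.sign_off(): hands the job in, once; it reports no verdict.
The state is a dict: "time": time; "q": joint angles; "dq": joint speeds; "joint_torque": joint torques, N m; "tool_pos": TCP position; "tool_rot": TCP orientation; "contact_force": force on the tool from outside, world axes, zero at the start; "torque": the same for the moment, N m; "finger_gap": opening from 0.0 (shut) to 1.0 (fully open).
Only numpy, scipy, OpenCV 4.12 (cv2) and the standard library are available. Lean on these libraries where they do the work, as an engineer would, in place of code of your own. Each camera call takes 0.05 s, during which the arm holds its last target.

## Working session

There is one attempt and no reset: what is moved stays moved. The work goes in short steps, Python scripts to look and compute and a tool call to move; the robot and the scene stay as the last step left them, time stands still between calls to the robot, and variables do not carry over. Pictures are saved under pics/ and viewed, and the job is handed in when it is done.

Besides the shell and the picture viewer there is one more tool, called after "Request:" in YAML: its name, and indented under it one key for each argument. move_arm: Moves the arm, as the interface text tells. Its arguments: {"type":"object","properties":{"travel":{"type":"array","items":{"type":"array","items":{"type":"number"}}},"rotation":{"type":"array","items":{"type":"array","items":{"type":"number"}}},"gripper":{"type":"array","items":{"type":"number"}},"grip_force":{"type":"number"}},"required":["travel","rotation","gripper"]}

```bash
mkdir -p pics
python3 - <<'E'
from workcell import env
import cv2
s=env.observe();print({k:(v if not hasattr(v,'tolist') else v.tolist()) for k,v in s.items()})
for n in ["scene","top","wrist"]:
    r=env.snapshot(n);cv2.imwrite(f"pics/{n}0.png",r["image"][:,:,::-1]);print(n,r["camera_matrix"],r["D"],r["R"],r["t"])
E
```

```text
{'time': 0.0, 'q': [1.0424938835622681, 0.20737269987460558, 1.5429130921220275, 2.7815185975992673e-06, 1.3935524449528625, -0.15050853957488675], 'dq': [-0.0008040723318804156, 0.0005817925749567214, -0.0002720535832320945, 0.0005748435808394392, -0.0011220839323019744, 0.0009056177345611726], 'joint_torque': [0.000699212250765413, -37.08871006965637, -28.1412935256958, 0.06961832754313946, 0.036377592477947474, -0.000181391260412056], 'tool_pos': [0.21171987770578396, 0.5337687785538536, 0.21833705290872557], 'tool_rot': [[0.36887004457088834, 0.9294802868290238, -0.0011342903095604342], [0.9294783282971759, -0.368871632409909, -0.0019380477641682188], [-0.002219784709841722, -0.00033941049558468717, -0.9999974786750001]], 'contact_force': [-0.05417741807977217, 0.05817241752528364, -0.3962600065570258], 'torque': [0.04904091798382679, -0.005392760607074576, -0.020599395440025994], 'finger_gap': 1.0003895477775568}
scene [[459.66564407   0.         260.87773282]
 [  0.         459.66564407 195.29865039]
 [  0.           0.           1.        ]] [-0.11577439  0.          0.       
[... 179 characters left out ...]

top [[363.20753403   0.         256.29429624]
 [  0.         363.20753403 193.02191412]
 [  0.           0.           1.        ]] [-0.08255503  0.          0.          0.          0.        ] [[ 0.00772051 -0.99969232  0.02357256]
 [-0.98573693 -0.01157168 -0.1678952 ]
 [ 0.16811631 -0.0219401  -0.98552298]] [-0.02325221  0.53967531  1.1758783 ]
wrist [[290.07736555   0.         253.41559875]
 [  0.         290.07736555 197.37376301]
 [  0.           0.           1.        ]] [-0.03399654  0.          0.          0.          0.        ] [[ 0.36834422  0.92968797 -0.00167676]
 [ 0.8964633  -0.35470152  0.2655944 ]
 [ 0.24632517 -0.09933331 -0.9640834 ]] [-0.57490904 -0.02763309  0.39174356]
```

View pics/scene0.png

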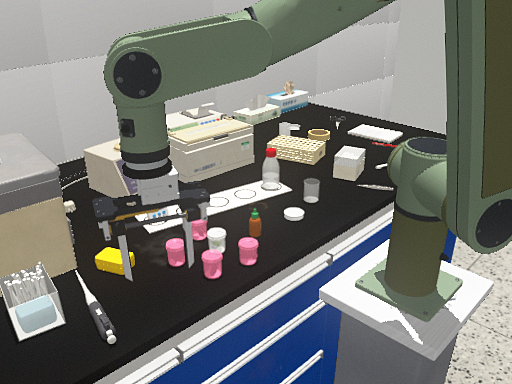

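View pics/top0.png

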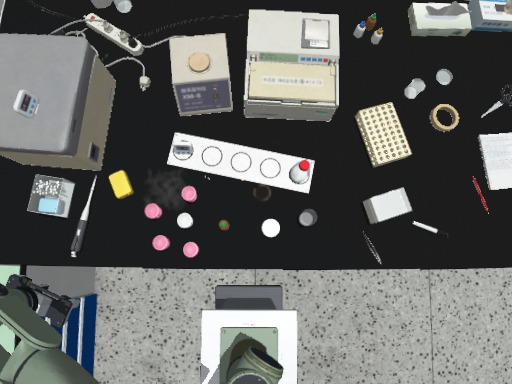

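View pics/wrist0.png

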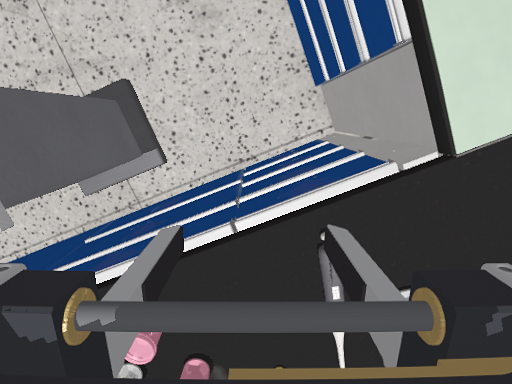

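Run:
```python
import cv2
a=cv2.imread("pics/top0.png")[120:265,100:330]; cv2.imwrite("pics/topz.png",cv2.resize(a,None,fx=3.4,fy=3.4,interpolation=cv2.INTER_CUBIC))
a=cv2.imread("pics/scene0.png")[140:285,90:330]; cv2.imwrite("pics/scenez.png",cv2.resize(a,None,fx=3.3,fy=3.3,interpolation=cv2.INTER_CUBIC))
```

```text
(no output)
```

View pics/topz.png

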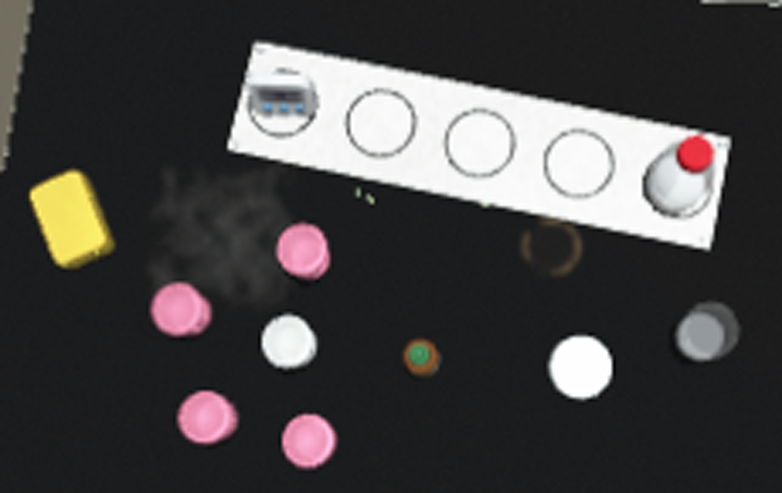

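View pics/scenez.png

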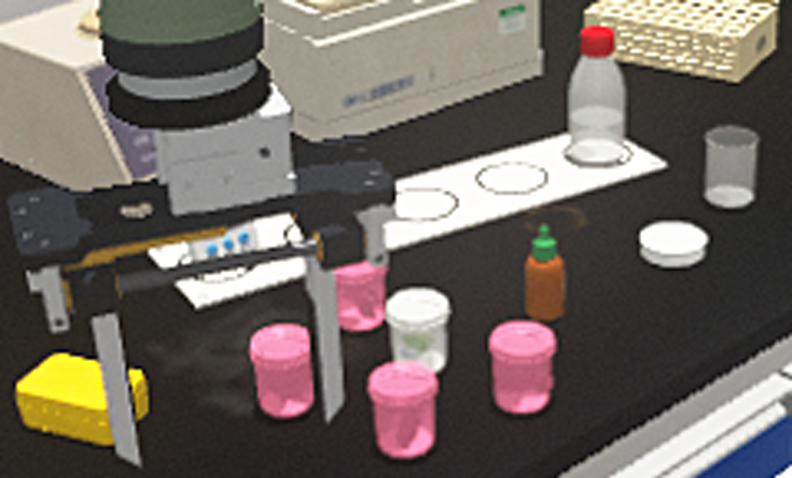

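The top view shows the timer at the left end of the board and the bottle at the right. In 512-px coordinates, the white jar is at about (185,221), dropper (224,225), dish (271,228) and beaker (307,217). Next I measure these.

```bash
cat > h.py <<'E'
import numpy as np,cv2
from workcell import env
def ray(s,uv):
    p=cv2.undistortPoints(np.array(uv,float).reshape(-1,1,2),s["camera_matrix"],np.array(s["D"]),None)[:,0]
    d=np.c_[p,np.ones(len(p))]@s["R"]; c=-s["R"].T@s["t"]; return c,d
def onz(s,uv,z):
    c,d=ray(s,uv); return c+d*((z-c[2])/d[:,2])[:,None]
def proj(s,X):
    rv,_=cv2.Rodrigues(np.array(s["R"])); return cv2.projectPoints(np.array(X,float).reshape(-1,1,3),rv,np.array(s["t"]),s["camera_matrix"],np.array(s["D"]))[0][:,0]
def blobs(mask,amin=20,amax=5000):
    n,l,st,c=cv2.connectedComponentsWithStats(mask.astype(np.uint8))
    return [(c[i],st[i]) for i in range(1,n) if amin<st[i,4]<amax]
E
python3 - <<'E'
from h import *
s=env.snapshot("top");im=s["image"].astype(int);R,G,B=im[...,0],im[...,1],im[...,2]
print("cam",-s["R"].T@s["t"])
w=(im.min(2)>165)&(im.max(2)-im.min(2)<30)
roi=np.zeros(w.shape,bool);roi[120:262,110:330]=1
for c,st in blobs(w&roi): print("white",c,st)
# board corners
m=(w&roi).astype(np.uint8);cs,_=cv2.findContours(m,cv2.RETR_LIST,cv2.CHAIN_APPROX_NONE)
big=max(cs,key=cv2.contourArea);r=cv2.minAreaRect(big);bx=cv2.boxPoints(r);P=onz(s,bx,.006);print("board",P,np.linalg.norm(P-np.roll(P,1,0),axis=1),P.mean(0))
for c in cs:
    a=cv2.contourArea(c)
    if 150<a<1200:
        e=cv2.fitEllipse(c);print("ell",e,onz(s,[e[0]],.006))
for nm,m in dict(green=(G>R+15)&(G>B),brown=(R>G+25)&(G>B+5)&(R<200),red=(R>150)&(G<60)&(B<80)).items():
    for c,st in blobs(m&roi,6): print(nm,c,st)
g=(im.sum(2)>130)&roi;sub=np.zeros_like(g);sub[195:240,290:330]=1
for c,st in blobs(g&sub,6): print("beaker",c,st)
E
```

```text
cam [0.33447308 0.00879878 1.25001209]
white [241.37113642 162.43062979] [ 167  133  148   60 4303]
white [184.33152174 220.03804348] [177 213  16  15 184]
white [270.5 227.5] [262 219  18  18 256]
board [[ 0.64771466  0.29852598  0.006     ]
 [ 0.7687877   0.28078331  0.006     ]
 [ 0.66736232 -0.22643953  0.006     ]
 [ 0.54903729 -0.20019882  0.006     ]] [0.50839321 0.12236619 0.51726407 0.12119979] [0.65822549 0.03816773 0.006     ]
ell ((270.5, 227.5), (17.201370239257812, 17.201370239257812), 0.0) [[ 0.42742931 -0.06850303  0.006     ]]
ell ((184.34878540039062, 220.02484130859375), (14.167083740234375, 14.799128532409668), 97.90087127685547) [[0.44987762 0.22709632 0.006     ]]
ell ((182.4189453125, 149.3860626220703), (10.917853355407715, 24.503076553344727), 95.89866638183594) [[0.70061868 0.24442607 0.006     ]]
green [222.8  223.92] [220 222   6   5  25]
brown [223.8974359  224.76923077] [219 220  10  10  39]
red [304.08823529 164.83823529] [300 160   9  10  68]
beaker [307.73484848 217.21590909] [298 209  20  18 264]
```

Run:
```python
from h import *
s=env.snapshot("top");im=s["image"];g=cv2.cvtColor(im,cv2.COLOR_RGB2GRAY).astype(float)
yy,xx=np.mgrid[:384,:512]
C=[]
for c in [(212.1,156.2),(241.2,162.1),(270.3,167.9)]:
    c=np.array(c)
    for _ in range(5):
        r=np.hypot(xx-c[0],yy-c[1]);w=np.clip(230-g,0,None)*(r<13.5);c=np.array([(w*xx).sum(),(w*yy).sum()])/w.sum()
    C.append(c)
P=onz(s,C,.006);print(np.array(C),P,np.linalg.norm(np.diff(P,axis=0),axis=1))
d=P[0]-P[2];print("yaw",np.degrees(np.arctan2(-d[0],d[1])),"exp centre",P.mean(0))
print("dish",onz(s,[(270.5,227.5)],.015))
print("jar",onz(s,[(184.34,220.03)],.057))
print("drop",onz(s,[(222.8,223.9)],.07))
print("beaker",onz(s,[(307.73,217.2)],.0335))
print("bottle",onz(s,[(304.09,164.84)],.13))
roi=np.zeros(g.shape,bool);roi[120:262,110:330]=1
i=im.astype(int);R,G,B=i[...,0],i[...,1],i[...,2]
for c,st in blobs((R>150)&(R-G>50)&(B>90)&roi,30):print("pink",onz(s,[c],.045),st)
for c,st in blobs((R>150)&(G>130)&(B<100)&roi,30):print("case",onz(s,[c],.03),st)
# scene cross check
s2=env.snapshot("scene");cv2.imwrite("pics/s2.png",s2["image"][:,:,::-1])
for n,X in dict(dish=[.427,-.0685,.015],jar=[.45,.22,.057]).items():print(n,proj(s2,X))
i=s2["image"].astype(int);w=(i.min(2)>170)
roi=np.zeros(w.shape,bool);roi[200:250,205:310]=1
for c,st in blobs(w&roi,20):print(c,st,onz(s2,[c],.015),onz(s2,[c],.057))
R,G,B=i[...,0],i[...,1],i[...,2]
for c,st in blobs((R>G+40)&(G>B)&roi,15):print("drop",c,st,onz(s2,[c],.028))
for n,z in (("base",0),("rim",.067)):print(n,proj(s2,[*onz(s,[(307.73,217.2)],.0335)[0][:2],z]))
```

```text
[[211.31433703 155.84030046]
 [240.25104523 161.70448499]
 [269.5553788  167.62875323]] [[ 0.67811089  0.14113242  0.006     ]
 [ 0.6580388   0.0385531   0.006     ]
 [ 0.63795876 -0.06491388  0.006     ]] [0.10452466 0.10539746]
yaw -11.02700429616869 exp centre [0.65803615 0.03825722 0.006     ]
dish [[ 0.4267568  -0.06794378  0.015     ]]
jar [[0.4451291 0.2181752 0.057    ]]
drop [[0.43279849 0.09051086 0.07      ]]
beaker [[ 0.4611721  -0.19273921  0.0335    ]]
bottle [[ 0.61843561 -0.16780384  0.13      ]]
pink [[0.53650701 0.20863492 0.045     ]] [182 186  15  15 189]
pink [[0.47643686 0.32803681 0.045     ]] [145 203  17  15 197]
pink [[0.37185098 0.29699753 0.045     ]] [153 235  17  15 196]
pink [[0.350839   0.19720438 0.045     ]] [183 242  16  15 187]
case [[0.57136312 0.45336066 0.03      ]] [110 170  22  28 268]
dish [[292.91603438 211.93334967]]
jar [[213.84894885 231.51788452]]
[224.5530303  204.96464646] [206 200  52  15 396] [[0.60927372 0.04478902 0.015     ]] [[0.5455628  0.09879773 0.057     ]]
[293.51960784 213.01960784] [284 207  20  13 204] [[ 0.42109346 -0.06446429  0.015     ]] [[ 0.36967375 -0.00331957  0.057     ]]
[216.37588652 237.11702128] [207 228  19  22 282] [[0.47878573 0.18930822 0.015     ]] [[0.42359778 0.23387749 0.057     ]]
drop [254.51351351 226.72432432] [249 217  12  20 185] [[0.42906771 0.09201306 0.028     ]]
base [[309.94703883 199.90356096]]
rim [[310.87198067 181.03130044]]
```

```bash
cat >> h.py <<'E'
from scipy.spatial.transform import Rotation as Ro
def plan(x,y,z,deg):
    s=env.observe();a=np.radians(deg);c,q=np.cos(a),np.sin(a)
    T=np.array([[c,q,0],[q,-c,0],[0,0,-1.]]);R=np.array(s["tool_rot"])
    print("travel",np.round(R.T@(np.array([x,y,z])-s["tool_pos"]),4),"rot",np.round(Ro.from_matrix(R.T@T).as_rotvec(),4),"gap",round(s["finger_gap"],3),"t",round(s["time"],2))
E
python3 -c "
from h import *
plan(.426,-.067,.13,-11)"
```

```text
travel [-0.4798  0.4207  0.0894] rot [4.000e-04 7.000e-04 1.385e+00] gap 1.002 t 0.3
```

Request:
move_arm:
  travel:
    - [-0.4798,0.4207,0.0894]
    - [-0.4798,0.4207,0.0894]
    - [-0.4798,0.4207,0.0894]
    - [-0.4798,0.4207,0.0894]
    - [-0.4798,0.4207,0.0894]
    - [-0.4798,0.4207,0.0894]
    - [-0.4798,0.4207,0.0894]
    - [-0.4798,0.4207,0.0894]
    - [-0.4798,0.4207,0.0894]
    - [-0.4798,0.4207,0.0894]
    - [-0.4798,0.4207,0.0894]
    - [-0.4798,0.4207,0.0894]
  rotation:
    - [0,0,1.385]
    - [0,0,1.385]
    - [0,0,1.385]
    - [0,0,1.385]
    - [0,0,1.385]
    - [0,0,1.385]
    - [0,0,1.385]
    - [0,0,1.385]
    - [0,0,1.385]
    - [0,0,1.385]
    - [0,0,1.385]
    - [0,0,1.385]
  gripper: [0,0,0,0,0,0,0,0,0,0,0,0]
  grip_force: 12

```text
time: 1.5
tool_pos: [0.4117, -0.0275, 0.1363]
tool_rot: [[0.982, -0.191, 0.001], [-0.191, -0.982, -0.001], [0.001, 0.001, -1.0]]
contact_force: [-0.5, 0.1, 0.8]
finger_gap: 1.002
```

```bash
python3 -c "
from h import *
plan(.426,-.067,.13,-11);plan(.426,-.067,.017,-11)
s=env.snapshot('wrist');cv2.imwrite('pics/w1.png',s['image'][:,:,::-1])
print(proj(s,[[.4267,-.068,.015],[.461,-.1927,.067],[.461,-.1927,0],[.433,.0905,.083],[.638,-.065,.006],[.658,.0385,.006]]))"
```

```text
travel [0.0216 0.036  0.0064] rot [ 0.0006 -0.0012 -0.0007] gap 1.002 t 1.5
travel [0.0215 0.0359 0.1194] rot [ 0.0006 -0.0012 -0.0007] gap 1.002 t 1.5
[[274.58995647 230.12754993]
 [332.98348899 356.65065239]
 [318.6674454  313.70633133]
 [251.27974212  55.77066549]
 [467.41304503 188.48043496]
 [486.63266109  84.2314683 ]]
```

View pics/w1.png

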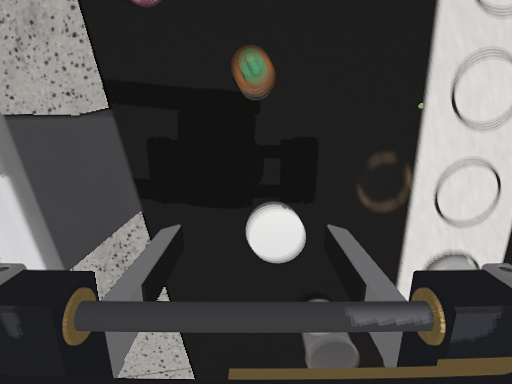

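Request:
move_arm:
  travel:
    - [0.0216,0.036,0.006]
    - [0.0216,0.036,0.006]
    - [0.0216,0.036,0.04]
    - [0.0215,0.036,0.08]
    - [0.0215,0.036,0.11]
    - [0.0215,0.036,0.1194]
    - [0.0215,0.036,0.1194]
    - [0.0215,0.036,0.1194]
  rotation:
    - [0,0,0]
    - [0,0,0]
    - [0,0,0]
    - [0,0,0]
    - [0,0,0]
    - [0,0,0]
    - [0,0,0]
    - [0,0,0]
  gripper: [0,0,0,0,0,0,0,0]

```text
time: 2.35
tool_pos: [0.4293, -0.0745, 0.0179]
tool_rot: [[0.981, -0.196, 0.004], [-0.196, -0.981, -0.007], [0.006, 0.006, -1.0]]
contact_force: [0.3, 0.1, 1.2]
finger_gap: 0.997
```

Request:
move_arm:
  travel:
    - [0,0,0]
    - [0,0,0]
    - [0,0,0]
    - [0,0,0]
    - [0,0,0]
    - [0,0,0]
    - [0,0,0]
    - [0,0,0]
  rotation:
    - [0,0,0]
    - [0,0,0]
    - [0,0,0]
    - [0,0,0]
    - [0,0,0]
    - [0,0,0]
    - [0,0,0]
    - [0,0,0]
  gripper: [0.3,0.4,0.5,0.6,0.6,0.6,0.6,0.6]
  grip_force: 12

```text
time: 3.15
tool_pos: [0.4293, -0.0746, 0.018]
tool_rot: [[0.981, -0.196, 0.004], [-0.196, -0.981, -0.007], [0.005, 0.006, -1.0]]
contact_force: [-0.9, 0.8, 3.3]
finger_gap: 0.631
```

```bash
python3 -c "
from h import *
s=env.observe();print(s['tool_pos'],s['finger_gap']*94)
plan(.426,-.067,.10,-11);plan(.658,.0385,.08,-11);plan(.658,.0385,.0235,-11)"
```

```text
[ 0.42934177 -0.07455995  0.01803731] 59.33500911310167
travel [-0.0043 -0.0062 -0.082 ] rot [ 0.0063 -0.0055 -0.0055] gap 0.631 t 3.15
travel [ 0.2024 -0.1553 -0.0618] rot [ 0.0063 -0.0055 -0.0055] gap 0.631 t 3.15
travel [ 0.2021 -0.1557 -0.0053] rot [ 0.0063 -0.0055 -0.0055] gap 0.631 t 3.15
```

Request:
move_arm:
  travel:
    - [0,0,0]
    - [0,0,0]
    - [0,0,0]
    - [-0.0025,-0.007,0.0005]
    - [-0.0025,-0.007,0.0005]
    - [-0.0025,-0.007,0.0005]
    - [-0.0025,-0.007,0.0005]
    - [-0.0025,-0.007,0.0005]
    - [-0.0025,-0.007,0.0005]
    - [-0.0025,-0.007,0.0005]
    - [-0.0025,-0.007,0.0005]
  rotation:
    - [0,0,0]
    - [0,0,0]
    - [0.006,-0.0055,0]
    - [0.006,-0.0055,0]
    - [0.006,-0.0055,0]
    - [0.006,-0.0055,0]
    - [0.006,-0.0055,0]
    - [0.006,-0.0055,0]
    - [0.006,-0.0055,0]
    - [0.006,-0.0055,0]
    - [0.006,-0.0055,0]
  gripper: [0.25,0.25,0.25,0.25,0.25,0.25,0.5,0.6,0.6,0.6,0.6]
  grip_force: 12

```text
time: 4.25
tool_pos: [0.4283, -0.0672, 0.0175]
tool_rot: [[0.981, -0.196, 0.0], [-0.196, -0.981, -0.0], [0.0, 0.0, -1.0]]
contact_force: [-0.3, -0.5, -0.6]
finger_gap: 0.628
```

```bash
python3 -c "
from h import *
s=env.observe();print(s['tool_pos'],s['finger_gap']*94)
plan(.427,-.0675,.10,-11);plan(.658,.0385,.08,-11);plan(.658,.0385,.0235,-11)"
```

```text
[ 0.42832393 -0.06722936  0.01752121] 59.01859498174758
travel [-0.0012  0.0005 -0.0825] rot [ 0.0002 -0.0001 -0.0055] gap 0.628 t 4.25
travel [ 0.2045 -0.1487 -0.0625] rot [ 0.0002 -0.0001 -0.0055] gap 0.628 t 4.25
travel [ 0.2045 -0.1487 -0.006 ] rot [ 0.0002 -0.0001 -0.0055] gap 0.628 t 4.25
```

Request:
move_arm:
  travel:
    - [0,0,-0.03]
    - [0,0,-0.0625]
    - [0.04,-0.03,-0.0625]
    - [0.08,-0.06,-0.0625]
    - [0.12,-0.09,-0.0625]
    - [0.16,-0.12,-0.0625]
    - [0.2045,-0.1487,-0.0625]
    - [0.2045,-0.1487,-0.0625]
    - [0.2045,-0.1487,-0.0625]
    - [0.2045,-0.1487,-0.0625]
    - [0.2045,-0.1487,-0.0625]
    - [0.2045,-0.1487,-0.0625]
  rotation:
    - [0,0,0]
    - [0,0,0]
    - [0,0,0]
    - [0,0,0]
    - [0,0,0]
    - [0,0,0]
    - [0,0,0]
    - [0,0,0]
    - [0,0,0]
    - [0,0,0]
    - [0,0,0]
    - [0,0,0]
  gripper: [0.6,0.6,0.6,0.6,0.6,0.6,0.6,0.6,0.6,0.6,0.6,0.6]

```text
time: 5.45
tool_pos: [0.6569, 0.0377, 0.0805]
tool_rot: [[0.98, -0.197, -0.0], [-0.197, -0.98, -0.0], [-0.0, 0.0, -1.0]]
contact_force: [0.3, -0.7, -0.6]
finger_gap: 0.631
```

```bash
python3 -c "
from h import *
s=env.snapshot('wrist');cv2.imwrite('pics/w2.png',s['image'][:,:,::-1])
plan(.658,.0385,.08,-11);plan(.658,.0385,.0235,-11)"
```

```text
travel [ 0.0006 -0.0008  0.0006] rot [ 0.0003 -0.0003 -0.0065] gap 0.631 t 5.5
travel [ 0.0006 -0.0008  0.0571] rot [ 0.0003 -0.0003 -0.0065] gap 0.631 t 5.5
```

View pics/w2.png

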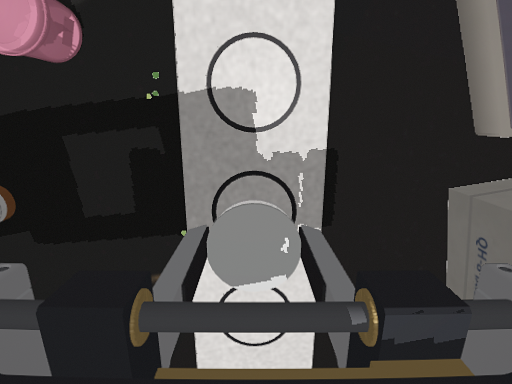

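The dish is held level. The timer-side circle shows at about (254,82), so I check that against the map, then lower.

```bash
python3 -c "
from h import *
s=env.snapshot('wrist');print(onz(s,[(254,82)],.006),proj(s,[[.678,.141,.006]]))"
```

```text
[[0.6781793  0.14082974 0.006     ]] [[253.73098921  81.8207068 ]]
```

Request:
move_arm:
  travel:
    - [0.0006,-0.0008,0.02]
    - [0.0006,-0.0008,0.04]
    - [0.0006,-0.0008,0.05]
    - [0.0006,-0.0008,0.057]
    - [0.0006,-0.0008,0.057]
    - [0.0006,-0.0008,0.057]
    - [0.0006,-0.0008,0.057]
  rotation:
    - [0,0,0]
    - [0,0,0]
    - [0,0,0]
    - [0,0,0]
    - [0,0,0]
    - [0,0,0]
    - [0,0,0]
  gripper: [0.6,0.6,0.6,0.6,0.6,0.6,0.6]

```text
time: 6.25
tool_pos: [0.6589, 0.0385, 0.0244]
tool_rot: [[0.98, -0.197, 0.002], [-0.197, -0.98, -0.0], [0.002, 0.0, -1.0]]
contact_force: [-0.2, -0.2, -0.1]
finger_gap: 0.629
```

Request:
move_arm:
  travel:
    - [0,0,0.0008]
    - [0,0,0.0008]
    - [0,0,0.0008]
    - [0,0,0.0008]
    - [0,0,-0.02]
    - [0,0,-0.06]
    - [0,0,-0.105]
    - [0,0,-0.145]
    - [0,0,-0.145]
    - [0,0,-0.145]
  rotation:
    - [0,0,0]
    - [0,0,0]
    - [0,0,0]
    - [0,0,0]
    - [0,0,0]
    - [0,0,0]
    - [0,0,0]
    - [0,0,0]
    - [0,0,0]
    - [0,0,0]
  gripper: [0.6,0.2,0.2,0.2,0.2,0.15,0.15,0.15,0.15,0.15]

```text
time: 7.25
tool_pos: [0.6595, 0.0385, 0.1711]
tool_rot: [[0.98, -0.197, 0.005], [-0.197, -0.98, -0.001], [0.005, -0.0, -1.0]]
contact_force: [-0.2, 0.2, -1.4]
finger_gap: 0.848
```

```bash
python3 -c "
from h import *
s=env.snapshot('wrist');cv2.imwrite('pics/w3.png',s['image'][:,:,::-1])
im=s['image'].astype(int);print(proj(s,[[.658,.0385,.021]]))
plan(.461,-.193,.15,-11)"
```

```text
[[251.49475343 190.22726895]]
travel [-0.1476  0.2659  0.0187] rot [ 0.0002 -0.0011 -0.0064] gap 0.851 t 7.3
```

View pics/w3.png

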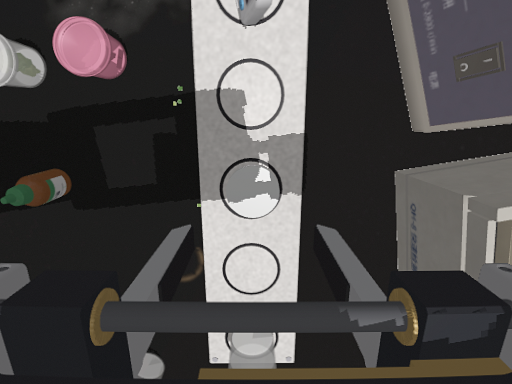

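The dish sits inside the middle circle at (251,189), as predicted (251,190). Next is the beaker.

Request:
move_arm:
  travel:
    - [-0.025,0.045,0]
    - [-0.05,0.09,0]
    - [-0.075,0.135,0]
    - [-0.1,0.18,0]
    - [-0.125,0.225,0.01]
    - [-0.1476,0.2659,0.018]
    - [-0.1476,0.2659,0.018]
    - [-0.1476,0.2659,0.018]
    - [-0.1476,0.2659,0.018]
    - [-0.1476,0.2659,0.018]
  rotation:
    - [0,0,0]
    - [0,0,0]
    - [0,0,0]
    - [0,0,0]
    - [0,0,0]
    - [0,0,0]
    - [0,0,0]
    - [0,0,0]
    - [0,0,0]
    - [0,0,0]
  gripper: [0.15,0.15,0.15,0.15,0.15,0.15,0.15,0.15,0.15,0.15]

```text
time: 8.3
tool_pos: [0.4618, -0.1919, 0.1504]
tool_rot: [[0.981, -0.195, 0.001], [-0.195, -0.981, 0.0], [0.001, -0.0, -1.0]]
contact_force: [0.0, -0.0, -0.2]
finger_gap: 0.85
```

```bash
python3 -c "
from h import *
s=env.snapshot('wrist');cv2.imwrite('pics/w4.png',s['image'][:,:,::-1])
print(proj(s,[[.461,-.193,.067],[.461,-.193,0]]))
plan(.461,-.193,.042,-11)"
```

```text
[[252.8988726  209.08402942]
 [252.89460988 190.9851091 ]]
travel [-0.0008  0.0013  0.1086] rot [-0.0001 -0.0011 -0.0041] gap 0.852 t 8.35
```

View pics/w4.png

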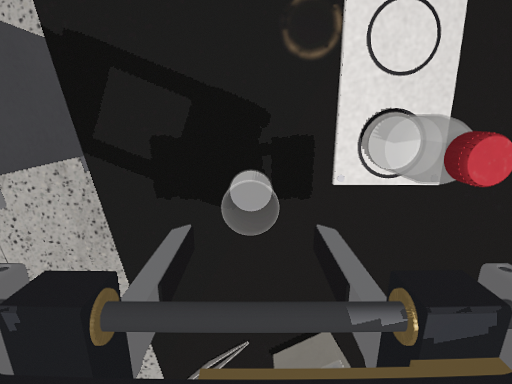

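Beaker rim is at (250,206) and its base at (251,191), within about 2 mm of the map.

Request:
move_arm:
  travel:
    - [-0.0018,0,0.03]
    - [-0.0018,0,0.06]
    - [-0.0018,0,0.09]
    - [-0.0018,0,0.1086]
    - [-0.0018,0,0.1086]
    - [-0.0018,0,0.1086]
    - [-0.0018,0,0.1086]
    - [-0.0018,0,0.1086]
    - [-0.0018,0,0.1086]
    - [-0.0018,0,0.1086]
    - [-0.0018,0,0.1086]
  rotation:
    - [0,0,0]
    - [0,0,0]
    - [0,0,0]
    - [0,0,0]
    - [0,0,0]
    - [0,0,0]
    - [0,0,0]
    - [0,0,0]
    - [0,0,0]
    - [0,0,0]
    - [0,0,0]
  gripper: [0.15,0.15,0.15,0.15,0.15,0.3,0.5,0.7,0.7,0.7,0.7]
  grip_force: 12

```text
time: 9.45
tool_pos: [0.4609, -0.192, 0.043]
tool_rot: [[0.981, -0.195, 0.003], [-0.195, -0.981, -0.001], [0.003, 0.001, -1.0]]
contact_force: [-1.9, 0.3, 5.0]
finger_gap: 0.547
```

```bash
python3 -c "
from h import *
s=env.observe();print(s['tool_pos'],s['finger_gap']*94)
plan(.638,-.065,.15,-11)"
```

```text
[ 0.4609169  -0.19202816  0.04303743] 51.37724199624761
travel [ 0.1492 -0.159  -0.1066] rot [ 0.0005 -0.0027 -0.0041] gap 0.547 t 9.45
```

Request:
move_arm:
  travel:
    - [0,0,-0.03]
    - [0,-0.02,-0.07]
    - [0,-0.06,-0.107]
    - [0,-0.1,-0.107]
    - [0.0,-0.145,-0.107]
    - [0.04,-0.159,-0.107]
    - [0.08,-0.159,-0.107]
    - [0.12,-0.159,-0.107]
    - [0.149,-0.159,-0.107]
    - [0.149,-0.159,-0.107]
    - [0.149,-0.159,-0.107]
    - [0.149,-0.159,-0.107]
  rotation:
    - [0,0,0]
    - [0,0,0]
    - [0,0,0]
    - [0,0,0]
    - [0,0,0]
    - [0,0,0]
    - [0,0,0]
    - [0,0,0]
    - [0,0,0]
    - [0,0,0]
    - [0,0,0]
    - [0,0,0]
  gripper: [0.7,0.7,0.7,0.7,0.7,0.7,0.7,0.7,0.7,0.7,0.7,0.7]

```text
time: 10.65
tool_pos: [0.6364, -0.0647, 0.1497]
tool_rot: [[0.981, -0.195, 0.001], [-0.195, -0.981, -0.001], [0.001, 0.0, -1.0]]
contact_force: [0.8, 0.3, -0.3]
finger_gap: 0.546
```

```bash
python3 -c "
from h import *
s=env.snapshot('wrist');cv2.imwrite('pics/w5.png',s['image'][:,:,::-1])
plan(.638,-.065,.0505,-11)"
```

```text
travel [ 0.0015 -0.0001  0.0995] rot [ 0.0004 -0.0012 -0.0042] gap 0.544 t 10.7
```

View pics/w5.png

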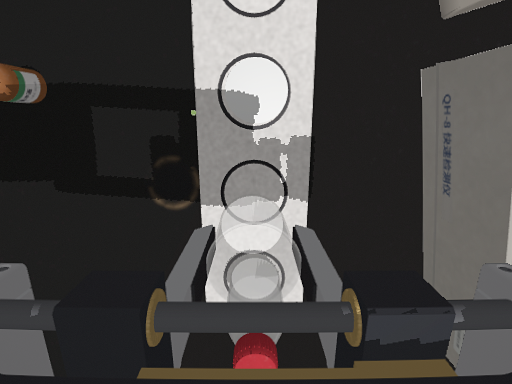

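The beaker hangs upright above its circle, so I lower it.

Request:
move_arm:
  travel:
    - [0.0015,0,0.03]
    - [0.0015,0,0.06]
    - [0.0015,0,0.085]
    - [0.0015,0,0.095]
    - [0.0015,0,0.1]
    - [0.0015,0,0.1]
    - [0.0015,0,0.1]
    - [0.0015,0,0.1]
  rotation:
    - [0,0,0]
    - [0,0,0]
    - [0,0,0]
    - [0,0,0]
    - [0,0,0]
    - [0,0,0]
    - [0,0,0]
    - [0,0,0]
  gripper: [0.7,0.7,0.7,0.7,0.7,0.7,0.7,0.7]

```text
time: 11.5
tool_pos: [0.6394, -0.0654, 0.0517]
tool_rot: [[0.981, -0.195, 0.004], [-0.195, -0.981, -0.001], [0.005, 0.001, -1.0]]
contact_force: [0.2, 0.6, -0.6]
finger_gap: 0.542
```

Request:
move_arm:
  travel:
    - [-0.001,0,0.0015]
    - [-0.001,0,0.003]
    - [-0.001,0,0.003]
    - [-0.001,0,0.003]
    - [-0.001,0,0.003]
    - [-0.001,0,0.003]
    - [-0.001,0,0.003]
    - [-0.001,0,-0.03]
    - [-0.001,0,-0.07]
    - [-0.001,0,-0.115]
    - [-0.001,0,-0.125]
    - [-0.001,0,-0.125]
  rotation:
    - [0,0,0]
    - [0,0,0]
    - [0,0,0]
    - [0,0,0]
    - [0,0,0]
    - [0,0,0]
    - [0,0,0]
    - [0,0,0]
    - [0,0,0]
    - [0,0,0]
    - [0,0,0]
    - [0,0,0]
  gripper: [0.7,0.7,0.7,0.4,0.2,0.2,0.2,0.2,0.2,0.2,0.2,0.2]

```text
time: 12.7
tool_pos: [0.6397, -0.0654, 0.1798]
tool_rot: [[0.981, -0.195, 0.01], [-0.195, -0.981, -0.003], [0.011, 0.001, -1.0]]
contact_force: [1.0, -0.1, -0.7]
finger_gap: 0.802
```

```bash
python3 -c "
from h import *
s=env.snapshot('wrist');cv2.imwrite('pics/w6.png',s['image'][:,:,::-1])
print(proj(s,[[.638,-.065,.073],[.638,-.065,.006]]))
plan(.432,.091,.17,-11)"
```

```text
[[250.58159227 200.4008353 ]
 [250.45998872 185.0029224 ]]
travel [-0.2325 -0.1129  0.0056] rot [ 0.0006 -0.0055 -0.0042] gap 0.801 t 12.75
```

View pics/w6.png

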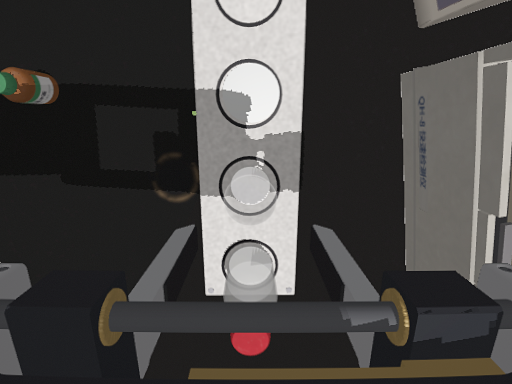

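The beaker stands in its circle at (250,185). On to the dropper.

Request:
move_arm:
  travel:
    - [-0.04,-0.02,0]
    - [-0.08,-0.04,0]
    - [-0.12,-0.06,0]
    - [-0.16,-0.08,0]
    - [-0.2,-0.1,0]
    - [-0.2325,-0.113,0.0056]
    - [-0.2325,-0.113,0.0056]
    - [-0.2325,-0.113,0.0056]
    - [-0.2325,-0.113,0.0056]
    - [-0.2325,-0.113,0.0056]
  rotation:
    - [0,-0.0055,0]
    - [0,-0.0055,0]
    - [0,-0.0055,0]
    - [0,-0.0055,0]
    - [0,-0.0055,0]
    - [0,-0.0055,0]
    - [0,-0.0055,0]
    - [0,-0.0055,0]
    - [0,-0.0055,0]
    - [0,-0.0055,0]
  gripper: [0.2,0.2,0.2,0.2,0.2,0.2,0.2,0.2,0.2,0.2]

```text
time: 13.75
tool_pos: [0.433, 0.0904, 0.1697]
tool_rot: [[0.981, -0.196, -0.0], [-0.196, -0.981, -0.001], [-0.0, 0.001, -1.0]]
contact_force: [0.2, 0.1, 0.2]
finger_gap: 0.8
```

```bash
python3 -c "
from h import *
s=env.snapshot('wrist');cv2.imwrite('pics/w7.png',s['image'][:,:,::-1])
print(proj(s,[[.432,.091,.083],[.432,.091,0.056],[.432,.091,0]]))
plan(.432,.091,.038,-11)"
```

```text
[[252.44284223 206.13876554]
 [252.50762412 198.17659932]
 [252.61081516 185.50537622]]
travel [-0.0011 -0.0005  0.1318] rot [ 0.0007  0.     -0.0055] gap 0.798 t 13.8
```

View pics/w7.png

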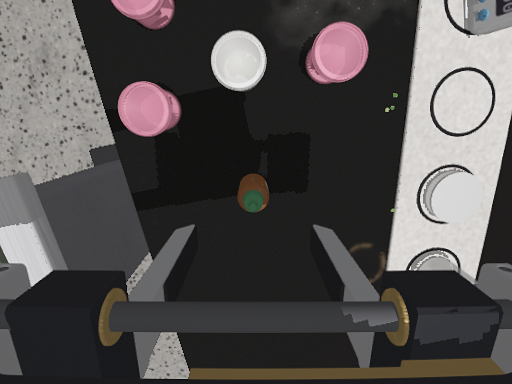

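The dropper is at (252,195), about 2 mm from the map along tool y. I also refine the jar from this view, with its cap at (239,59).

```bash
python3 -c "
from h import *
s=env.snapshot('wrist');print(onz(s,[(239,59)],.057),onz(s,[(253,201)],.075))"
```

```text
[[0.44547782 0.2191116  0.057     ]] [[0.43300706 0.09338719 0.075     ]]
```

Request:
move_arm:
  travel:
    - [-0.0008,-0.002,0.04]
    - [-0.0008,-0.002,0.08]
    - [-0.0008,-0.002,0.115]
    - [-0.0008,-0.002,0.1318]
    - [-0.0008,-0.002,0.1318]
    - [-0.0008,-0.002,0.1318]
    - [-0.0008,-0.002,0.1318]
    - [-0.0008,-0.002,0.1318]
    - [-0.0008,-0.002,0.1318]
    - [-0.0008,-0.002,0.1318]
    - [-0.0008,-0.002,0.1318]
    - [-0.0008,-0.002,0.1318]
  rotation:
    - [0,0,0]
    - [0,0,0]
    - [0,0,0]
    - [0,0,0]
    - [0,0,0]
    - [0,0,0]
    - [0,0,0]
    - [0,0,0]
    - [0,0,0]
    - [0,0,0]
    - [0,0,0]
    - [0,0,0]
  gripper: [0.2,0.2,0.2,0.2,0.2,0.4,0.6,0.8,0.9,0.9,0.9,0.9]
  grip_force: 12

```text
time: 15.05
tool_pos: [0.4328, 0.0925, 0.0385]
tool_rot: [[0.981, -0.196, 0.001], [-0.196, -0.981, -0.001], [0.001, 0.0, -1.0]]
contact_force: [-0.7, 0.9, 2.3]
finger_gap: 0.341
```

```bash
python3 -c "
from h import *
s=env.observe();print(s['tool_pos'],s['finger_gap']*94)
plan(.678,.141,.15,-11)"
```

```text
[0.43281225 0.09254388 0.0385431 ] 32.078188208116224
travel [ 0.231  -0.0956 -0.1113] rot [ 0.0005 -0.0007 -0.0055] gap 0.341 t 15.05
```

Request:
move_arm:
  travel:
    - [0,0,-0.04]
    - [0,0,-0.08]
    - [0.03,-0.01,-0.111]
    - [0.075,-0.03,-0.111]
    - [0.115,-0.05,-0.111]
    - [0.155,-0.065,-0.111]
    - [0.195,-0.08,-0.111]
    - [0.231,-0.0956,-0.111]
    - [0.231,-0.0956,-0.111]
    - [0.231,-0.0956,-0.111]
    - [0.231,-0.0956,-0.111]
    - [0.231,-0.0956,-0.111]
  rotation:
    - [0,0,0]
    - [0,0,0]
    - [0,0,0]
    - [0,0,0]
    - [0,0,0]
    - [0,0,0]
    - [0,0,0]
    - [0,0,0]
    - [0,0,0]
    - [0,0,0]
    - [0,0,0]
    - [0,0,0]
  gripper: [0.9,0.9,0.9,0.9,0.9,0.9,0.9,0.9,0.9,0.9,0.9,0.9]

```text
time: 16.25
tool_pos: [0.6768, 0.141, 0.15]
tool_rot: [[0.981, -0.196, 0.0], [-0.196, -0.981, -0.001], [0.0, 0.001, -1.0]]
contact_force: [0.3, -0.2, -1.0]
finger_gap: 0.344
```

```bash
python3 -c "
from h import *
s=env.snapshot('wrist');cv2.imwrite('pics/w8.png',s['image'][:,:,::-1])
plan(.678,.141,.0445,-11)"
```

```text
travel [ 0.0008 -0.0003  0.1057] rot [ 0.0005 -0.0008 -0.0054] gap 0.341 t 16.3
```

View pics/w8.png

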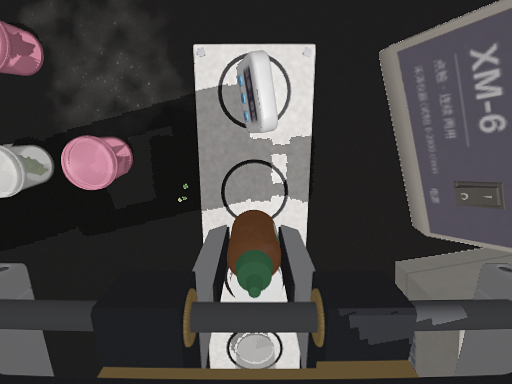

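The dropper is held upright above its circle. I lower it.

Request:
move_arm:
  travel:
    - [0,0,0.04]
    - [0,0,0.07]
    - [0,0,0.09]
    - [0,0,0.1]
    - [0,0,0.105]
    - [0,0,0.105]
    - [0,0,0.105]
    - [0,0,0.105]
  rotation:
    - [0,0,0]
    - [0,0,0]
    - [0,0,0]
    - [0,0,0]
    - [0,0,0]
    - [0,0,0]
    - [0,0,0]
    - [0,0,0]
  gripper: [0.9,0.9,0.9,0.9,0.9,0.9,0.9,0.9]

```text
time: 17.1
tool_pos: [0.6783, 0.141, 0.047]
tool_rot: [[0.981, -0.196, 0.004], [-0.196, -0.981, -0.0], [0.004, -0.0, -1.0]]
contact_force: [-0.0, 0.5, -1.6]
finger_gap: 0.344
```

Request:
move_arm:
  travel:
    - [0,0,0.002]
    - [0,0,0.003]
    - [0,0,0.003]
    - [0,0,0.003]
    - [0,0,0.003]
    - [0,0,0.003]
    - [0,0,0.003]
    - [0,0,-0.03]
    - [0,0,-0.07]
    - [0,0,-0.115]
    - [0,0,-0.13]
    - [0,0,-0.13]
  rotation:
    - [0,0,0]
    - [0,0,0]
    - [0,0,0]
    - [0,0,0]
    - [0,0,0]
    - [0,0,0]
    - [0,0,0]
    - [0,0,0]
    - [0,0,0]
    - [0,0,0]
    - [0,0,0]
    - [0,0,0]
  gripper: [0.9,0.9,0.9,0.6,0.4,0.3,0.3,0.3,0.3,0.3,0.3,0.3]

```text
time: 18.3
tool_pos: [0.6802, 0.1412, 0.1811]
tool_rot: [[0.981, -0.196, 0.011], [-0.196, -0.981, 0.0], [0.011, -0.002, -1.0]]
contact_force: [-0.5, 0.4, 0.1]
finger_gap: 0.7
```

```bash
python3 -c "
from h import *
s=env.snapshot('wrist');cv2.imwrite('pics/w9.png',s['image'][:,:,::-1])
print(proj(s,[[.678,.141,.083],[.678,.141,.006],[.658,.0385,.021]]))
plan(.445,.2185,.16,32)"
```

```text
[[250.27050135 204.03822368]
 [250.18191039 185.84185146]
 [250.7848949  269.91226187]]
travel [-0.244  -0.0302  0.0164] rot [ 0.0013 -0.0055 -0.7559] gap 0.7 t 18.35
```

View pics/w9.png

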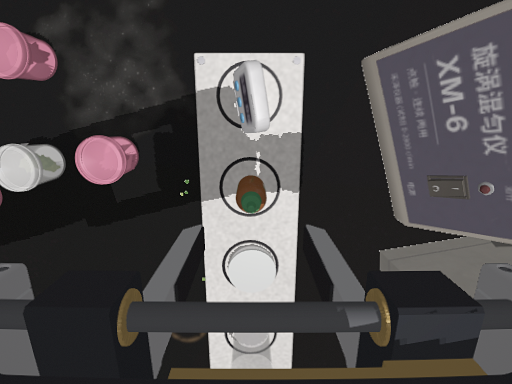

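The dropper is centred in its circle. Next is the jar, with the jaws turned to pass between the pink jars.

Request:
move_arm:
  travel:
    - [-0.04,-0.005,0]
    - [-0.08,-0.01,0]
    - [-0.12,-0.015,0]
    - [-0.16,-0.02,0]
    - [-0.2,-0.025,0.005]
    - [-0.244,-0.03,0.016]
    - [-0.244,-0.03,0.016]
    - [-0.244,-0.03,0.016]
    - [-0.244,-0.03,0.016]
    - [-0.244,-0.03,0.016]
    - [-0.244,-0.03,0.016]
    - [-0.244,-0.03,0.016]
  rotation:
    - [0,-0.005,-0.1]
    - [0,-0.0055,-0.22]
    - [0,-0.0055,-0.34]
    - [0,-0.0055,-0.46]
    - [0,-0.0055,-0.58]
    - [0,-0.0055,-0.7]
    - [0,-0.0055,-0.82]
    - [0,-0.0055,-0.94]
    - [0,-0.0055,-0.94]
    - [0,-0.0055,-0.94]
    - [0,-0.0055,-0.94]
    - [0,-0.0055,-0.94]
  gripper: [0.3,0.3,0.25,0.25,0.25,0.25,0.25,0.25,0.25,0.25,0.25,0.25]

```text
time: 19.55
tool_pos: [0.445, 0.2181, 0.1599]
tool_rot: [[0.738, 0.675, -0.001], [0.675, -0.738, -0.002], [-0.002, 0.001, -1.0]]
contact_force: [0.4, -0.1, -0.0]
finger_gap: 0.75
```

```bash
python3 -c "
from h import *
s=env.snapshot('wrist');cv2.imwrite('pics/w10.png',s['image'][:,:,::-1])
print(proj(s,[[.445,.2185,.057],[.445,.2185,0]]),env.observe()['tool_pos'])
plan(.445,.2185,.034,43)"
```

```text
[[253.1040228  201.00275408]
 [253.20445398 187.21848019]] [0.44509485 0.2181565  0.16009175]
travel [ 0.0003 -0.0005  0.1261] rot [ 0.0013  0.0014 -0.009 ] gap 0.754 t 19.6
```

View pics/w10.png

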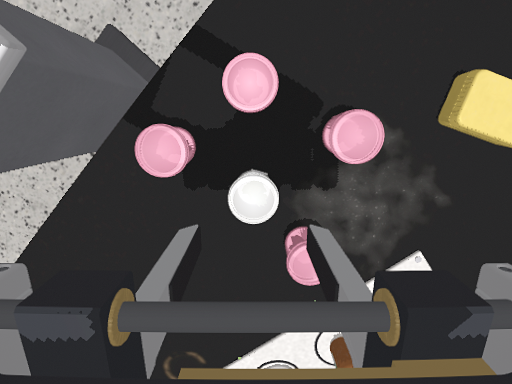

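Request:
move_arm:
  travel:
    - [0,-0.001,0.04]
    - [0,-0.001,0.08]
    - [0,-0.001,0.105]
    - [0,-0.001,0.1145]
    - [0,-0.001,0.1145]
    - [0,-0.001,0.1145]
    - [0,-0.001,0.1145]
    - [0,-0.001,0.1145]
    - [0,-0.001,0.1145]
    - [0,-0.001,0.1145]
    - [0,-0.001,0.1145]
    - [0,-0.001,0.1145]
  rotation:
    - [0,0,0]
    - [0,0,0]
    - [0,0,0]
    - [0,0,0]
    - [0,0,0]
    - [0,0,0]
    - [0,0,0]
    - [0,0,0]
    - [0,0,0]
    - [0,0,0]
    - [0,0,0]
    - [0,0,0]
  gripper: [0.25,0.25,0.25,0.25,0.25,0.35,0.5,0.6,0.7,0.7,0.7,0.7]
  grip_force: 12

```text
time: 20.8
tool_pos: [0.4457, 0.2191, 0.0469]
tool_rot: [[0.737, 0.675, 0.003], [0.675, -0.737, -0.001], [0.001, 0.002, -1.0]]
contact_force: [-0.5, -0.0, 6.6]
finger_gap: 0.506
```

```bash
python3 -c "
from h import *
s=env.observe();print(s['tool_pos'],s['finger_gap']*94)
plan(.658,.0385,.18,-11)"
```

```text
[0.44569697 0.21909614 0.04692502] 47.51744796852953
travel [ 0.0348  0.2769 -0.1323] rot [ 0.0017 -0.0023  0.9334] gap 0.506 t 20.8
```

Request:
move_arm:
  travel:
    - [0,0,-0.03]
    - [0,0,-0.06]
    - [0,0,-0.1]
    - [0,0,-0.132]
    - [0,0,-0.132]
    - [0,0,-0.132]
    - [0,0,-0.132]
  rotation:
    - [0,0,0]
    - [0,0,0]
    - [0,0,0]
    - [0,0,0]
    - [0,0,0]
    - [0,0,0]
    - [0,0,0]
  gripper: [0.7,0.7,0.7,0.7,0.7,0.7,0.7]

```text
time: 21.5
tool_pos: [0.4439, 0.2188, 0.1772]
tool_rot: [[0.737, 0.675, -0.001], [0.675, -0.737, -0.002], [-0.002, 0.001, -1.0]]
contact_force: [0.2, -1.1, -0.1]
finger_gap: 0.499
```

```bash
python3 -c "
from h import *
s=env.snapshot('wrist');cv2.imwrite('pics/w11.png',s['image'][:,:,::-1])
s=env.snapshot('scene');cv2.imwrite('pics/s11.png',cv2.resize(s['image'][100:280,80:330,::-1],None,fx=3,fy=3,interpolation=2))
plan(.658,.0385,.18,-11)"
```

```text
travel [ 0.0362  0.2776 -0.0031] rot [0.0018 0.0021 0.9334] gap 0.502 t 21.6
```

View pics/w11.png

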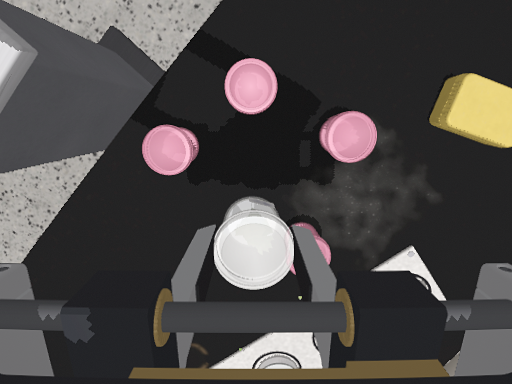

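View pics/s11.png

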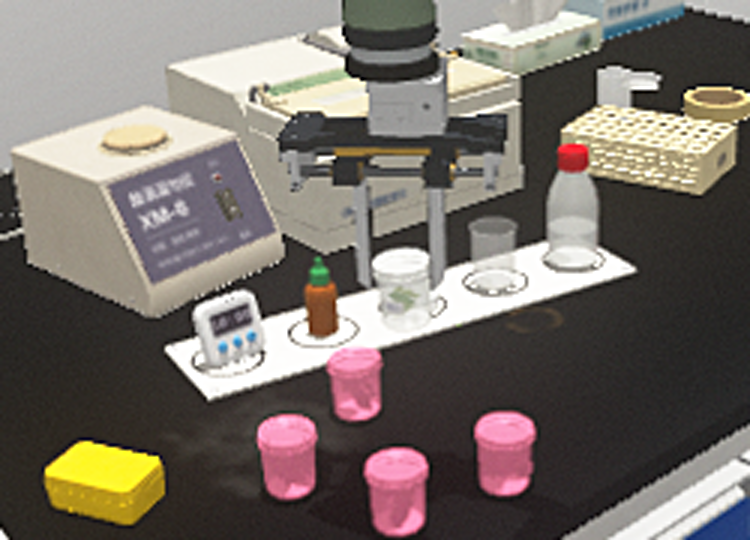

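The jar hangs upright in the jaws. I carry it over the dish.

Request:
move_arm:
  travel:
    - [0.005,0.04,-0.003]
    - [0.01,0.08,-0.003]
    - [0.015,0.12,-0.003]
    - [0.02,0.16,-0.003]
    - [0.026,0.2,-0.003]
    - [0.031,0.24,-0.003]
    - [0.0362,0.2776,-0.003]
    - [0.0362,0.2776,-0.003]
    - [0.0362,0.2776,-0.003]
    - [0.0362,0.2776,-0.003]
    - [0.0362,0.2776,-0.003]
    - [0.0362,0.2776,-0.003]
  rotation:
    - [0.002,0.002,0.1]
    - [0.002,0.002,0.22]
    - [0.002,0.002,0.34]
    - [0.002,0.002,0.46]
    - [0.002,0.002,0.58]
    - [0.002,0.002,0.7]
    - [0.002,0.002,0.82]
    - [0.002,0.002,0.9334]
    - [0.002,0.002,0.9334]
    - [0.002,0.002,0.9334]
    - [0.002,0.002,0.9334]
    - [0.002,0.002,0.9334]
  gripper: [0.7,0.7,0.7,0.7,0.7,0.7,0.7,0.7,0.7,0.7,0.7,0.7]

```text
time: 22.8
tool_pos: [0.6574, 0.0393, 0.1798]
tool_rot: [[0.982, -0.189, -0.001], [-0.189, -0.982, 0.0], [-0.001, -0.0, -1.0]]
contact_force: [0.3, 0.3, 0.6]
finger_gap: 0.501
```

```bash
python3 -c "
from h import *
s=env.snapshot('top');cv2.imwrite('pics/t12.png',cv2.resize(s['image'][100:270,100:340,::-1],None,fx=3,fy=3,interpolation=2))
s=env.snapshot('wrist');cv2.imwrite('pics/w12.png',s['image'][:,:,::-1])
s=env.snapshot('scene');cv2.imwrite('pics/s12.png',cv2.resize(s['image'][100:250,130:330,::-1],None,fx=4,fy=4,interpolation=2))
plan(.658,.0385,.18,-11)
plan(.658,.0385,.07,-11)"
```

```text
travel [0.0003 0.0005 0.0002] rot [-0.0002 -0.0001  0.0012] gap 0.505 t 22.95
travel [0.0003 0.0005 0.1102] rot [-0.0002 -0.0001  0.0012] gap 0.505 t 22.95
```

View pics/w12.png

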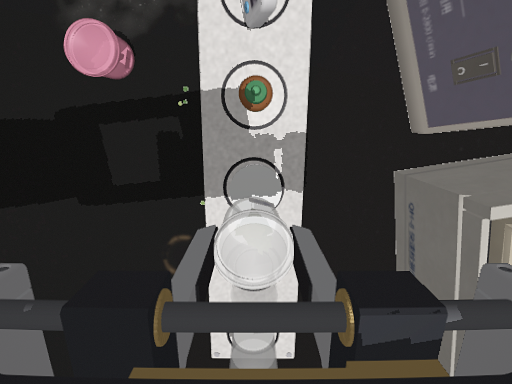

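View pics/s12.png

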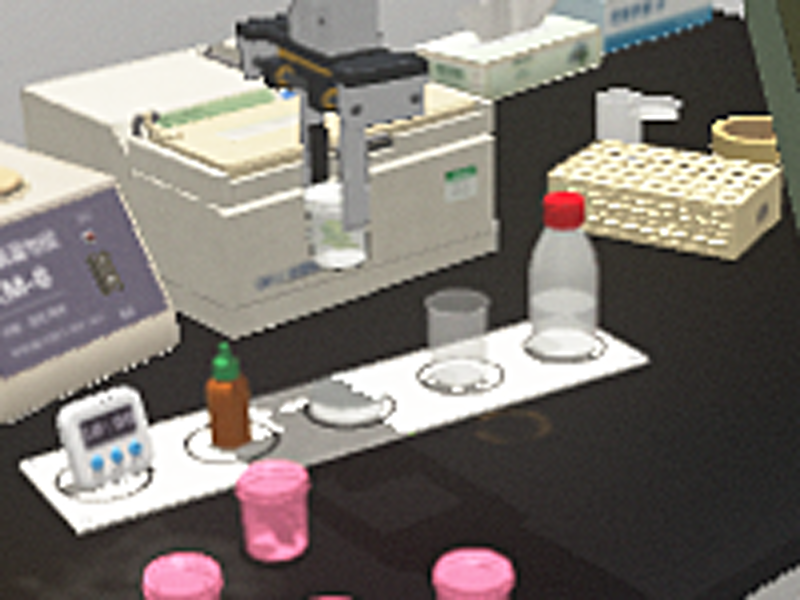

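Everything so far is in place and the jar is over the dish. I lower it gently.

Request:
move_arm:
  travel:
    - [0.0003,0.0005,0.04]
    - [0.0003,0.0005,0.07]
    - [0.0003,0.0005,0.09]
    - [0.0003,0.0005,0.1]
    - [0.0003,0.0005,0.107]
    - [0.0003,0.0005,0.107]
    - [0.0003,0.0005,0.107]
    - [0.0003,0.0005,0.107]
  rotation:
    - [0,0,0]
    - [0,0,0]
    - [0,0,0]
    - [0,0,0]
    - [0,0,0]
    - [0,0,0]
    - [0,0,0]
    - [0,0,0]
  gripper: [0.7,0.7,0.7,0.7,0.7,0.7,0.7,0.7]

```text
time: 23.75
tool_pos: [0.6593, 0.0384, 0.0749]
tool_rot: [[0.982, -0.19, 0.003], [-0.19, -0.982, -0.0], [0.003, -0.001, -1.0]]
contact_force: [0.2, -0.2, -0.0]
finger_gap: 0.506
```

```bash
python3 -c "
from h import *
s=env.snapshot('scene');cv2.imwrite('pics/s13.png',cv2.resize(s['image'][150:230,160:270,::-1],None,fx=7,fy=7,interpolation=2))
plan(.658,.0385,.068,-11)"
```

```text
travel [-0.0012  0.0001  0.0068] rot [-0.0005 -0.0029  0.0013] gap 0.509 t 23.8
```

View pics/s13.png

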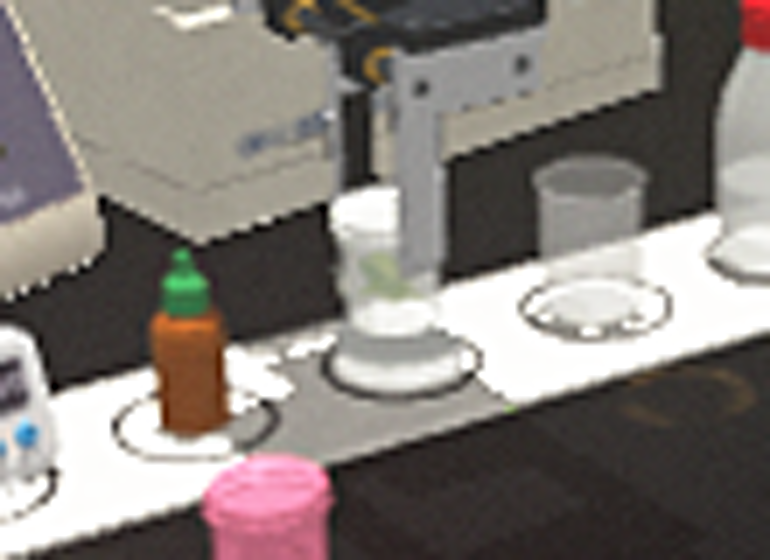

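Request:
move_arm:
  travel:
    - [-0.001,0,0.003]
    - [-0.001,0,0.005]
    - [-0.001,0,0.0068]
    - [-0.001,0,0.0075]
    - [-0.001,0,0.0075]
  rotation:
    - [0,0,0]
    - [0,0,0]
    - [0,0,0]
    - [0,0,0]
    - [0,0,0]
  gripper: [0.7,0.7,0.7,0.7,0.7]
  grip_force: 5

```text
time: 24.3
tool_pos: [0.6581, 0.0388, 0.0678]
tool_rot: [[0.982, -0.19, 0.003], [-0.19, -0.982, 0.0], [0.003, -0.001, -1.0]]
contact_force: [-3.1, 1.0, 4.7]
finger_gap: 0.505
```

```bash
python3 -c "
from h import *
s=env.snapshot('scene');cv2.imwrite('pics/s14.png',cv2.resize(s['image'][150:230,160:270,::-1],None,fx=7,fy=7,interpolation=2))
s=env.snapshot('wrist');cv2.imwrite('pics/w14.png',s['image'][:,:,::-1])"
```

```text
(no output)
```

View pics/s14.png

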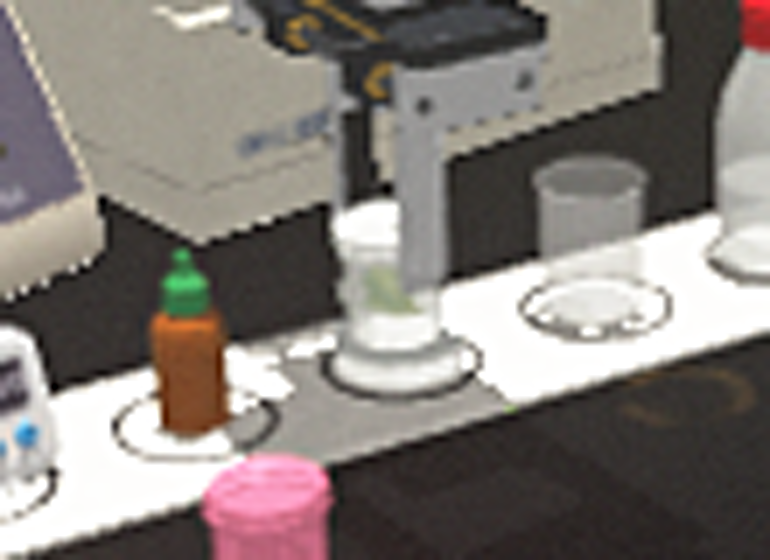

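View pics/w14.png

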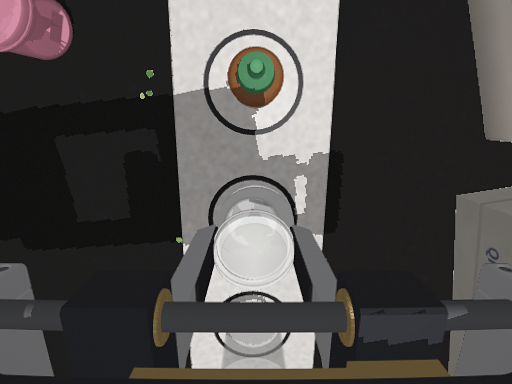

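The jar rests on the dish (4.7 N up). I release it slowly and retreat upward.

Request:
move_arm:
  travel:
    - [0,0,-0.0003]
    - [0,0,-0.0003]
    - [0,0,-0.0003]
    - [0,0,-0.0003]
    - [0,0,-0.0003]
    - [0,0,-0.0003]
    - [0,0,-0.02]
    - [0,0,-0.05]
    - [0,0,-0.09]
    - [0,0,-0.12]
    - [0,0,-0.12]
    - [0,0,-0.12]
  rotation:
    - [0,0,0]
    - [0,0,0]
    - [0,0,0]
    - [0,0,0]
    - [0,0,0]
    - [0,0,0]
    - [0,0,0]
    - [0,0,0]
    - [0,0,0]
    - [0,0,0]
    - [0,0,0]
    - [0,0,0]
  gripper: [0.48,0.45,0.4,0.3,0.2,0.2,0.2,0.2,0.2,0.2,0.2,0.2]

```text
time: 25.6
tool_pos: [0.6582, 0.0387, 0.1886]
tool_rot: [[0.982, -0.189, 0.004], [-0.189, -0.982, 0.0], [0.004, -0.001, -1.0]]
contact_force: [-0.2, -0.6, -0.7]
finger_gap: 0.801
```

Request:
move_arm:
  travel:
    - [-0.05,0,-0.02]
    - [-0.1,0,-0.03]
    - [-0.15,0,-0.03]
    - [-0.2,0,-0.03]
    - [-0.22,0,-0.03]
    - [-0.22,0,-0.03]
    - [-0.22,0,-0.03]
  rotation:
    - [0,0,0]
    - [0,0,0]
    - [0,0,0]
    - [0,0,0]
    - [0,0,0]
    - [0,0,0]
    - [0,0,0]
  gripper: [0.2,0.2,0.2,0.2,0.2,0.2,0.2]

```text
time: 26.3
tool_pos: [0.4416, 0.0804, 0.2164]
tool_rot: [[0.982, -0.189, 0.003], [-0.189, -0.982, -0.0], [0.003, -0.0, -1.0]]
contact_force: [-0.4, 0.2, -0.4]
finger_gap: 0.801
```

```bash
python3 -c "
from h import *
s=env.snapshot('scene');cv2.imwrite('pics/s15.png',cv2.resize(s['image'][140:230,130:290,::-1],None,fx=5,fy=5,interpolation=2))
print('scene',(proj(s,[[.658,.0385,.078],[.658,.0385,.021],[.658,.0385,.0135]])-[130,140])*5)
s=env.snapshot('top');cv2.imwrite('pics/t15.png',cv2.resize(s['image'][125:200,160:320,::-1],None,fx=5,fy=5,interpolation=2))
P=[[.658,.0385,.078],[.658,.0385,.021],[.638,-.065,.073],[.638,-.065,.006],[.678,.141,.089],[.678,.141,.062]]
print('top',(proj(s,P)-[160,125])*5)"
```

```text
scene [[425.18325375 206.93790467]
 [429.18256037 289.00153195]
 [429.70370465 299.59485084]]
top [[399.19303937 156.2853358 ]
 [400.90399181 178.14200059]
 [553.86676224 189.36194863]
 [547.89905011 213.08844132]
 [244.4969368  120.72990734]
 [248.66072898 132.15563585]]
```

View pics/s15.png

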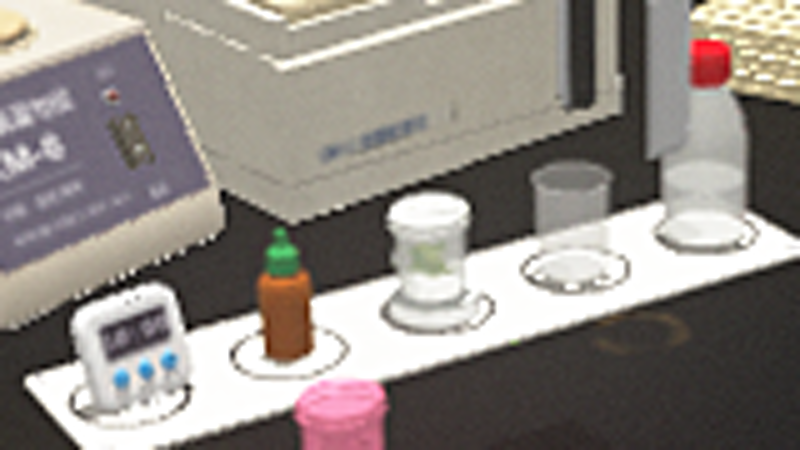

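View pics/t15.png

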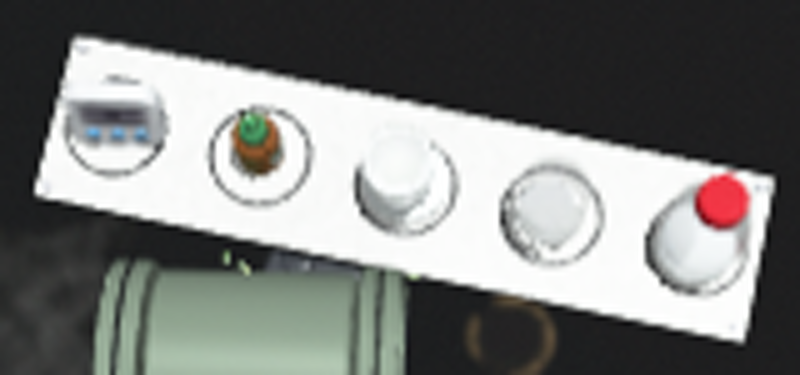

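Jar upright on the dish: top-view cap at (403,158) against a predicted (401,158). As a final close check I use the wrist view from above, moving back partway.

Request:
move_arm:
  travel:
    - [0.05,0.04,-0.02]
    - [0.1,0.08,-0.04]
    - [0.15,0.1,-0.05]
    - [0.15,0.1,-0.05]
    - [0.15,0.1,-0.05]
    - [0.15,0.1,-0.05]
    - [0.15,0.1,-0.05]
    - [0.15,0.1,-0.05]
  rotation:
    - [0,0,0]
    - [0,0,0]
    - [0,0,0]
    - [0,0,0]
    - [0,0,0]
    - [0,0,0]
    - [0,0,0]
    - [0,0,0]
  gripper: [0.2,0.2,0.2,0.2,0.2,0.2,0.2,0.2]

```text
time: 27.2
tool_pos: [0.5702, -0.0456, 0.2668]
tool_rot: [[0.982, -0.189, 0.003], [-0.189, -0.982, 0.0], [0.002, -0.001, -1.0]]
contact_force: [0.2, 0.8, -0.4]
finger_gap: 0.8
```

```bash
python3 -c "
from h import *
s=env.snapshot('wrist');a=s['image'][:240,250:,::-1];cv2.imwrite('pics/w16.png',cv2.resize(a,None,fx=2.5,fy=2.5,interpolation=2))
P=[[.658,.0385,.078],[.658,.0385,.021],[.658,.0385,.006],[.678,.141,.006],[.638,-.065,.006],[.638,-.065,.073]]
print((proj(s,P)-[250,0]+.5)*2.5-.5)"
```

```text
[[159.43603328 249.69019175]
 [138.07827118 256.16074003]
 [133.41459776 257.5754129 ]
 [141.83370639  52.48033289]
 [125.61621713 441.72267674]
 [146.38975496 467.24426532]]
```

View pics/w16.png

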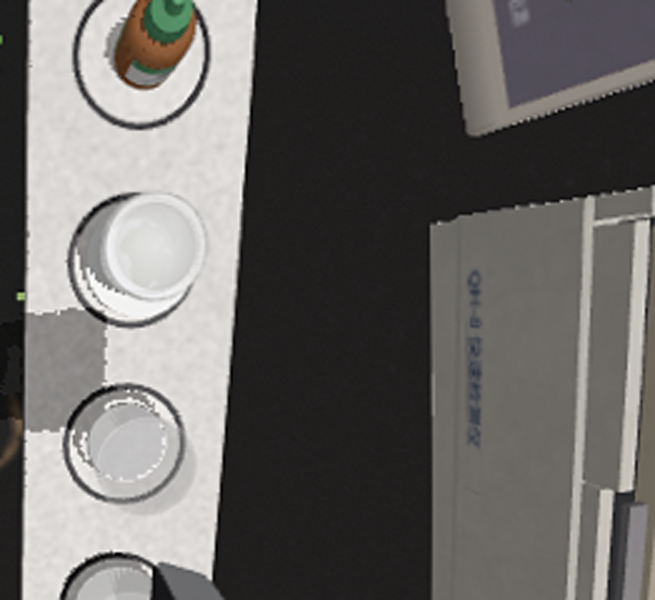

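All three placings match prediction to within about 3 mm: the cap is at (155,246) against (159,250), and the dish rim lies concentric in its circle. I hand it in.

```bash
python3 -c "
from h import *
s=env.observe();print(s['time'],abs(s['dq']).max() if hasattr(s['dq'],'max') else s['dq']);print(env.sign_off())"
```

```text
27.25 0.006719276806945828
the job is handed in; nothing more can be done
None
```

The staining station is set out and handed in at about 27 s of the 102 s allowed. No verdict is reported.

- **Placing:** the dish is on the middle circle with the jar on top. The beaker is next to the reagent bottle and the dropper bottle is next to the timer.
- **Last checks:** in the wrist, top and scene pictures all four stand upright. I put them within about 3 mm of centre, and the jar within about 2–3 mm of the dish's centre. The arm was clear of everything and practically at rest.
- **Bystanders:** the bottle and timer still stood in their circles in the last pictures. The yellow case stayed clear of every move, but I did not measure any of these. I did not look at the tip box again after the start.
- **Corrected on the way:** the first grasp of the dish was about 7 mm off-centre. I reopened the jaws and gripped it again before lifting.
- **Did not match:** the jar gripped at about 47.5 mm instead of the expected 50 mm cap width. It looked slightly tilted while held, but stood flat once released.

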